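Set the flow screw of the wash-down gun

ROBOT

A 6-joint arm with a two-finger parallel gripper is mounted at the origin on the work surface. World frame = base frame: x ahead of the robot, y to its left, z up, the work surface at z = 0. Lengths are in mm, angles in rad, forces in N, time in s.
With the tool pointing down it reaches from about 350 to 975 mm from the base axis. Payload 7.1 kg.
Tool frame: the origin (TCP) lies on the mounting face of the last link; the fingertips stand 182 mm ahead of it and the grasp point (between the pads) lies 163 mm ahead of it (ctrl.tip_reach is the distance from the TCP to the fingertips, in mm); z points along the fingers, y is the direction in which the jaws open and shut (so a half turn about z gives the same grasp; the last joint's range is limited). The gripper opens to 88 mm and grips with 3 to 60 N. Pads are 20 mm wide; open, the fingers measure 115 mm over their backs; the gripper's body (75 mm by 178 mm) begins 61 mm behind the grasp point.
Start: joints at [1.268, 0.423, 1.63, -0, 1.089, -0.019], TCP at [174.972, 599.993, 404.675] pointing down, gripper open.
Joint ranges: [-3, 3], [-0.9, 2.11], [0.09, 2.58], [-1.31, 4.45], [0.11, 2.69], [-2.54, 2.54]. Speed limits (rad/s): [2.39, 2.39, 3.01, 3.14, 3.14, 3.14].

INTERFACE

Orientations are given as a rotation vector (axis times angle).
In Python, from workcell import ctrl gives the robot as it stands.
- The arm moves only by the tool jog_arm, never from a script. Its argument "steps" is a list that holds one entry, the list of rows, each a list of 7 numbers: the shift along the tool's x, y, z in m, then the turn, a rotation vector about the tool's x, y, z in degrees, then the gripper's target within -1 to 1 (shut at 1, half-way at 0, fully open at -1). A call has 1 to 20 rows; each row shifts and turns the commanded pose from where the row before left it, along the tool's axes as they then stand; what a row does not reach is not made up. A row lasts 1/12 s, in which the tool goes at most 41.7 mm and 7.16 degrees, less where a joint would pass 70% of its speed; a pose out of reach is approached as far as the arm can. A call is refused whole if a number of a shift passes 0.0417 or a number of a turn 7.16, either way. A call with a gripper value outside its range is refused whole. The fingers move at their own pace and stop on an object; the grip force is fixed at half the most. Time passes only in rows, so rows that do not move let the fingers close. It gives the time, the measured TCP pose, the force and the opening at its end, in the units of the state.
- ctrl.get_obs(): the state, without advancing time (a new reading comes with each control period).
- ctrl.get_image(name): name is "side" or "top"; returns the picture (420x560x3 uint8, red, green, blue); there is no depth.
- ctrl.camera_info(name): a dict with "fx", "fy", "cx", "cy" (pixels), "origin" and "attitude" of the camera in the world. Camera axes: x right, y down, z forward; pixel columns grow to the right and rows downward; lengths in mm; the calibration is good to about 2 mm. A picture is of the moment at which its call begins. camera_info takes no time and is no camera call.
- ctrl.close_job(): hands the job in, once; it reports no verdict.
Trained networks look in the newest picture that a camera, given by its name, has taken for a name from the list of things; names that differ only in an ending like _2 or _b are one class to them, and where a whole thing is asked for, a point or a joint stands for the part that bears it (a point fixed in the world has none). Each returns a list of dicts, best first, with "p" (0 to 1); they miss things now and then, are a little off and sometimes report something else, mostly with a low value. They report only what shows in the picture. A call takes as long as a camera call.
- ctrl.look_for(thing, camera): "bbox" ([left, top, right, bottom] in pixels, round what is visible of it).
- ctrl.trace(thing, camera): "pixels" (420x560 bool, what is visible of it) and "bbox" ([left, top, right, bottom] in pixels, round what is visible of it).
- ctrl.landmark_of(thing, camera): "uv" ([column, row] in pixels: a listed point, or the origin of a listed thing).
The state is a dict: "t": time; "qpos": joint angles; "qvel": joint speeds; "joint_torque": joint torques, N m; "ee_pos": TCP position; "orientation": TCP orientation; "ft_force": force on the tool from outside, world axes, zero at the start; "moment": the same for the moment, N m; "width": finger opening in mm.
Only numpy, scipy, OpenCV 4.12 (cv2) and the standard library are available. Lean on these libraries where they do the work, as an engineer would, in place of code of your own. Each camera call takes 0.05 s, during which the arm holds its last target.

TASK

The fish counter's wash-down gun lies on its side, clamped in its cradle, for its flow to be set. Vent it first by squeezing its trigger fully home for a moment and letting it spring back; then turn the flow screw on the gun clockwise until it seats, back it off a quarter turn, and keep hold of it: finish with the screw still gripped there, so that a colleague can tighten its lock nut. Leave the loose things on the bench where they are.

Things in the scene. Friction and masses are not known exactly. Their poses are not given: they have to be found in the camera images.
- wash_gun: Steel spray gun with a black rubber grip, on its side in a white cradle screwed to the bench; only trigger and flow screw move. Origin on the bench under the barrel, z up. Barrel: 36 mm thick, axis 47 mm up, along the gun's y from -85 mm to the nozzle's end at +143. Grip: 30 mm deep, 33 to 61 mm up, centre line from (-20, -51) to (-130, -76) mm, brass inlet on to x = -158.
- cradle_board (a point): Centre of the top of the cradle's white board, 12 mm above the bench, at (0, 5) mm in the gun's frame. The board is 84 x 200 mm (gun's x, y); an arm of it, as high, lies under the grip (x -142 to -42, y -98 to -42 mm); a rubber rest 34 mm high under the grip's end beyond x = -112. Two steel straps over the barrel, at y = -58 and +83 mm, reach 67 mm above the bench.
- trigger (a joint): Trigger angle, rad: 0 released (it springs back by itself), 0.28 fully home at its stop. It turns about a vertical pin at (-12, -6) mm in the gun's frame, its free end moving towards the grip (the gun's -y). The spring resists with about 3.5 N at first and 11 N fully home, pushed at trigger_pull.
- trigger_pull (a point): Point on the trigger's front face where the fingers press: 47 mm above the bench, at (-70, -19) mm in the gun's frame when released; moves with the trigger, some 16 mm to the gun's -y when fully home. The trigger is a steel blade 8 mm thick and 20 mm high (37 to 57 mm above the bench), its free end at x = -104 mm. Axes as the gun's when released.
- grip_back (a point): Point on the back of the grip opposite trigger_pull: at (-70, -78) mm in the gun's frame, 47 mm above the bench. From it to trigger_pull a hand spans 59 mm when released and about 43 mm when squeezed home, along the gun's y; both sides are free from above.
- flow_screw (a joint): Angle by which the flow screw is open, rad: 0 seated (a hard stop), growing as it turns counterclockwise seen from above. Starts between 1.2 and 2.6, opens to 3.3 at most. It turns stiffly (friction 0.04 N m), stays where it is left, and does not rise or sink noticeably.
- flow_screw_grip (a point): Middle of the flow screw's head, a steel thumbscrew on the barrel's upper side, axis vertical, at (0, 20) mm in the gun's frame, 95 mm above the bench. Head: an upright blade 30 mm wide, 10 thick, 22 high, on an 8 mm stem; 10 mm below it is a hex lock nut 25 mm wide, its top 74 mm above the bench. Site x: along the blade's width, y: through its thickness; seated, x is the gun's x.
- spare_nozzle: Bystander: black rubber spare nozzle standing upright, 42 mm wide, 50 mm high; origin under its centre.
- coupling: Bystander: brass hose coupling standing upright, 30 mm wide, 36 mm high; origin under its centre.
- spanner: Bystander: steel spanner lying flat, 160 mm long; origin on the bench under its middle.
- seal_tin: Bystander: small round metal tin of seals, 52 mm wide, 28 mm high; origin under its centre.
- mallet: Bystander: mallet lying flat, 270 mm long; origin under its middle.
- fillet_knife: Bystander: fillet knife with a black handle, 315 mm long, lying on the white cutting board; origin near the handle's front end.
- scrub_brush: Bystander: wooden scrubbing brush with white bristles, 190 x 50 mm, 48 mm high; origin under its middle.

How it is judged:
By the outcome, as a careful person would: the job done as asked, in the order asked, and still so for the second after the job is handed in, while the arm keeps its last pose, push and grip.
It also fails if it takes over 69 s, if anything falls off the work surface, if the arm or the gripper's body presses on something with over 40 N, if the wrist force passes 120 N, or if a joint passes its speed limit or range.

## Working session

There is one attempt and no reset: what is moved stays moved. The work goes in short steps, Python scripts to look and compute and a tool call to move; the robot and the scene stay as the last step left them, time stands still between calls to the robot, and variables do not carry over. Pictures are saved under pics/ and viewed, and the job is handed in when it is done.

Besides the shell and the picture viewer there is one more tool, called after "Emit:" as name(argument=value, ...) on one line, values as JSON. jog_arm: Moves the arm, as the interface text tells. Its arguments: {"type":"object","properties":{"steps":{"type":"array"}},"required":["steps"]}

```bash
mkdir -p pics; python3 - <<'E'
from workcell import ctrl
import cv2
for n in("side","top"):
    cv2.imwrite(f"pics/{n}0.png",ctrl.get_image(n)[:,:,::-1])
    print(n,ctrl.camera_info(n))
    for t in["wash_gun","cradle_board","trigger_pull","grip_back","flow_screw_grip"]:
        print(t,[(r["uv"],round(float(r["p"]),2)) for r in ctrl.landmark_of(t,n)[:2]])
print(ctrl.get_obs())
E
```

```text
side {'fx': 534.9365067130298, 'fy': 534.9365067130298, 'cx': 287.13432513556825, 'cy': 206.4220811408914, 'origin': array([-522.73858513, 1213.28480613, 1063.09775977]), 'attitude': array([-0.92825765,  2.32511123, -1.2752192 ])}
wash_gun [([248.0, 214.5], 0.84), ([279.7, 202.0], 0.72)]
cradle_board [([247.7, 211.8], 0.68)]
trigger_pull [([259.0, 209.1], 0.45)]
grip_back [([276.3, 204.6], 0.88)]
flow_screw_grip []
top {'fx': 399.3063816178712, 'fy': 399.3063816178712, 'cx': 274.66707855138014, 'cy': 211.64699345517892, 'origin': array([ 305.07314576,   67.26249465, 1127.26809599]), 'attitude': array([-2.06754971,  2.16594161, -0.21937576])}
wash_gun [([248.2, 175.9], 0.95)]
cradle_board [([243.6, 175.9], 0.94), ([223.7, 149.1], 0.4)]
trigger_pull [([247.9, 199.3], 0.68), ([203.5, 204.4], 0.67)]
grip_back [([267.4, 202.6], 0.84)]
flow_screw_grip [([237.5, 169.9], 0.56)]
{'t': 0.6, 'qpos': array([ 1.26803174e+00,  4.23051516e-01,  1.62990235e+00, -1.48519021e-05,
        1.08861115e+00, -1.89941610e-02]), 'qvel': array([-0.00021909, -0.00176107,  0.00130244,  0.00121486,  0.00080173,
       -0.00022499]), 'joint_torque': array([-1.77445567e-03, -5.44311869e+01, -2.73936725e+01,  6.44712383e-02,
        1.69577269e-02, -8.12673807e-05]), 'ee_pos': array([174.95271449, 599.9911013 , 404.70443329]), 'orientation': array([4.44238298e-01, 3.11000761e+00, 3.95417004e-05]), 'ft_force': array([-0.09334818,  0.38312898, -0.2150447 ]), 'moment': array([ 0.0016671 , -0.00236878, -0.00104706]), 'width': 87.835697952415}
```

View pics/side0.png

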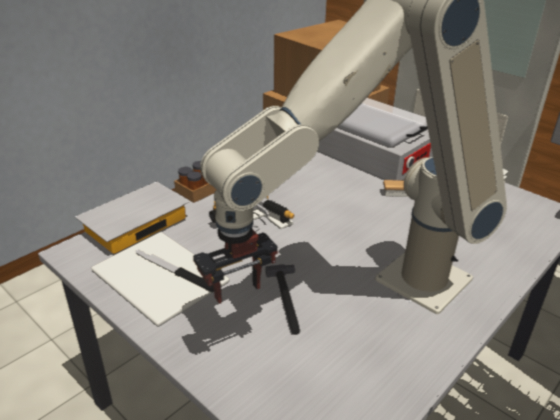

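View pics/top0.png

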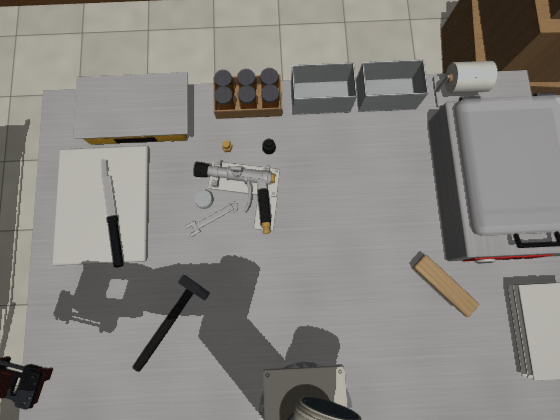

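```bash
python3 - <<'E'
import cv2
im=cv2.imread("pics/top0.png")[130:245,180:300]
cv2.imwrite("pics/top0c.png",cv2.resize(im,None,fx=5,fy=5,interpolation=cv2.INTER_CUBIC))
E
```

```text
(no output)
```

View pics/top0c.png

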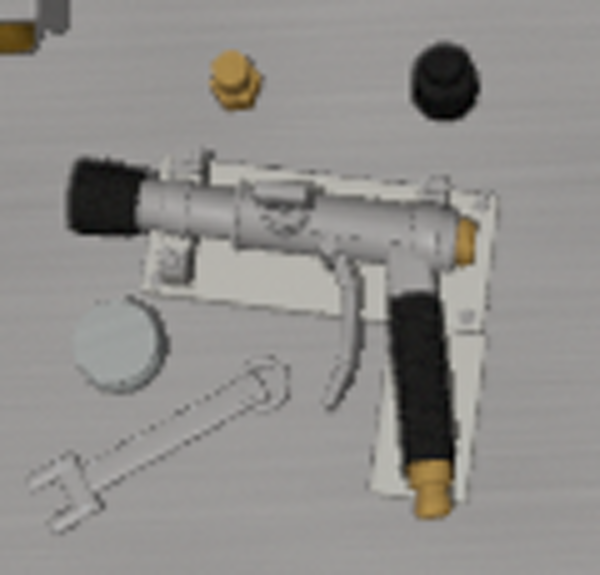

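```bash
cat > h.py <<'E'
import numpy as np
from scipy.spatial.transform import Rotation as R
from scipy.optimize import least_squares
from workcell import ctrl
def cam(n):
    c=ctrl.camera_info(n);return c,R.from_rotvec(c["attitude"]).as_matrix()
def proj(n,P):
    c,M=cam(n);q=(np.atleast_2d(P)-c["origin"])@M
    return np.c_[c["fx"]*q[:,0]/q[:,2]+c["cx"],c["fy"]*q[:,1]/q[:,2]+c["cy"]]
def back(n,uv,z):
    c,M=cam(n);d=M@np.array([(uv[0]-c["cx"])/c["fx"],(uv[1]-c["cy"])/c["fy"],1.]);return c["origin"]+d*(z-c["origin"][2])/d[2]
def g2w(p,P):
    P=np.atleast_2d(np.array(P,float));c,s=np.cos(p[2]),np.sin(p[2])
    return np.c_[p[0]+c*P[:,0]-s*P[:,1],p[1]+s*P[:,0]+c*P[:,1],P[:,2]]
E
python3 - <<'E'
from h import *
c=lambda u,v:(u/5+180-.4,v/5+130-.4)
pts=[((42,105,12),c(160,158)),((42,-95,12),c(497,192)),((-42,-95,12),c(482,333)),((-42,105,12),c(143,292)),((-142,-98,12),c(467,502)),((-142,-42,12),c(370,490)),
((0,5,12),(243.6,175.9)),((-70,-78,47),(267.4,202.6)),((0,0,0),(248.2,175.9)),((-158,-82,47),c(432,517)),((-104,-25,57),c(328,407)),((0,20,106),c(284,190))]
G=np.array([a for a,_ in pts],float);U=np.array([b for _,b in pts])
f=lambda p:(proj("top",g2w(p,G))-U).ravel()
r=least_squares(f,[450,100,0],loss="soft_l1",x_scale=[100,100,1]);print(r.x);print(f(r.x).reshape(-1,2).round(1))
p=r.x
for nm,q in dict(org=(0,0,0),screw=(0,20,95),tp=(-70,-19,47),gb=(-70,-78,47)).items():print(nm,g2w(p,q).round(1))
# blade
a=back("top",c(252,190),106);b=back("top",c(316,194),106);print(a,b,np.degrees(np.arctan2(*(b-a)[[1,0]])),np.linalg.norm(b-a))
# draw
import cv2
im=cv2.resize(cv2.imread("pics/top0.png")[130:245,180:300],None,fx=5,fy=5,interpolation=cv2.INTER_CUBIC)
for (u,v) in proj("top",g2w(p,G)): cv2.circle(im,(int((u-180+.4)*5),int((v-130+.4)*5)),3,(0,0,255),-1)
cv2.imwrite("pics/fit.png",im)
for t in["spare_nozzle","coupling","spanner","seal_tin","mallet","fillet_knife"]:
    l=ctrl.landmark_of(t,"top")
    if l:print(t,back("top",l[0]["uv"],0).round(),l[0]["p"])
E
```

```text
[ 6.36419627e+02  1.36937206e+02 -1.69662248e-01]
[[ 0.2 -1.1]
 [ 0.6  0.1]
 [ 0.1 -0.3]
 [-0.9 -0.4]
 [-0.2  0.2]
 [-0.4  0.2]
 [ 0.   1.9]
 [ 1.4 -0.7]
 [-2.6  3.3]
 [ 0.2  0.2]
 [ 2.8 -0.2]
 [-1.  -0.4]]
org [[636.4 136.9   0. ]]
screw [[639.8 156.7  95. ]]
tp [[564.2 130.   47. ]]
gb [[554.3  71.9  47. ]]
[639.33059238 171.11406857 106.        ] [635.51289189 137.03165815 106.        ] -96.39127651774213 34.29556148105045
spare_nozzle [730.  74.   0.] 0.58
coupling [734. 194.   0.] 0.43
spanner [520. 231.   0.] 0.91
seal_tin [574. 256.   0.] 0.7
mallet [237. 366.   0.] 0.63
fillet_knife [529. 517.   0.] 0.6
```

View pics/fit.png

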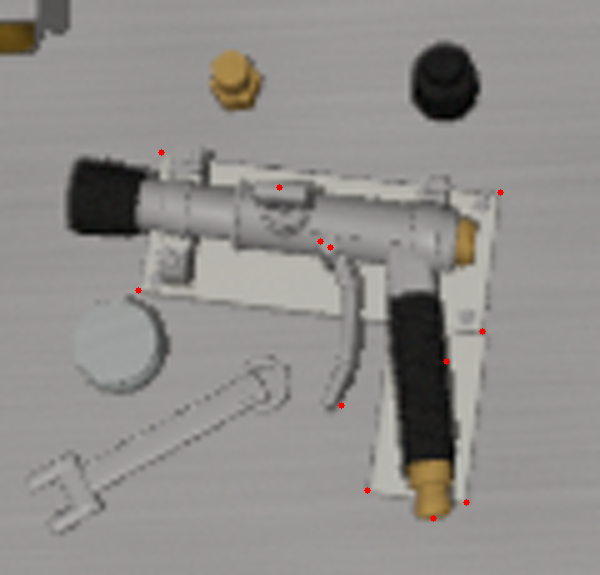

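```bash
cat >> h.py <<'E'
def togo(xy,yang,z,o=None):
    """shift in tool axes (mm) to reach TCP, and turn about tool z (deg) for tool y at yang (deg)"""
    o=o or ctrl.get_obs();M=R.from_rotvec(o["orientation"]).as_matrix()
    d=np.array([xy[0],xy[1],z])-o["ee_pos"];ya=np.degrees(np.arctan2(M[1,1],M[0,1]))
    t=-(yang-ya);t=(t+180)%360-180
    return (M.T@d).round(1),round(t,2),"y ang",round(ya,2),"tilt",(M[:,2]).round(4)
E
python3 - <<'E'
from h import *
c=lambda u,v:(u/5+180-.4,v/5+130-.4)
pts=[((42,105,12),c(160,158)),((42,-95,12),c(497,192)),((-42,-95,12),c(482,333)),((-42,105,12),c(143,292)),((-142,-98,12),c(467,502)),((-142,-42,12),c(370,490)),
((-158,-82,47),c(432,517)),((0,20,106),c(284,192)),((0,143,47),c(70,195)),((-130,-76,61),c(428,462)),((-42,-56,61),c(414,294))]
G=np.array([a for a,_ in pts],float);U=np.array([b for _,b in pts])
f=lambda p:(proj("top",g2w(p,G))-U).ravel()
r=least_squares(f,[450,100,0],loss="soft_l1",x_scale=[100,100,1]);p=r.x;print(p,np.degrees(p[2]));print(f(p).reshape(-1,2).round(1))
t=g2w(p,(-70,-56.5,47))[0];print("trig",t,"screw",g2w(p,(0,20,95)))
print(togo(t,90+np.degrees(p[2]),405))
np.save("pose.npy",p)
E
```

```text
[ 6.36208209e+02  1.37181292e+02 -1.63155116e-01] -9.34809955453041
[[-0.  -0.8]
 [ 0.5 -0. ]
 [ 0.1 -0.4]
 [-0.9 -0.1]
 [ 0.1  0.1]
 [-0.2  0.2]
 [ 0.5  0.2]
 [-1.1 -0.7]
 [ 0.6  0.3]
 [ 0.3 -0. ]
 [-0.3  1.5]]
trig [557.96040904  92.80188408  47.        ] screw [[639.45685347 156.9156856   95.        ]]
(array([-5.097e+02, -3.796e+02, -3.000e-01]), np.float64(-6.91), 'y ang', np.float64(73.74), 'tilt', array([-0.,  0., -1.]))
```

Emit:
jog_arm(steps=[[[-0.0268,-0.02,0,0,0,0,-1],[-0.0268,-0.02,0,0,0,0,-1],[-0.0268,-0.02,0,0,0,0,-1],[-0.0268,-0.02,0,0,0,0,-1],[-0.0268,-0.02,0,0,0,0,-1],[-0.0268,-0.02,0,0,0,0,-1],[-0.0268,-0.02,0,0,0,0,-1],[-0.0268,-0.02,0,0,0,0,-1],[-0.0268,-0.02,0,0,0,0,-1],[-0.0268,-0.02,0,0,0,0,-1],[-0.0268,-0.02,0,0,0,0,-1],[-0.0268,-0.02,0,0,0,0,-1],[-0.0268,-0.02,0,0,0,0,-1],[-0.0268,-0.02,0,0,0,0,-1],[-0.0268,-0.02,0,0,0,0,-1],[-0.0268,-0.02,0,0,0,0,-1],[-0.0268,-0.02,0,0,0,0,-1],[-0.0268,-0.02,0,0,0,0,-1],[-0.0268,-0.02,0,0,0,-6.9,-1],[0,0,0,0,0,0,-1]]])

```text
t: 2.57
ee_pos: [560.2, 88.9, 405.0]
orientation: [0.249, 3.129, -0.001]
ft_force: [0.1, 0.3, 0.0]
width: 87.5
```

```bash
cat > look.py <<'E'
import sys
from h import *
import cv2
n=sys.argv[1]
a=ctrl.get_image("side")[:,:,::-1];b=ctrl.get_image("top")[:,:,::-1]
cv2.imwrite(f"pics/side{n}.png",cv2.resize(a[120:290,170:370],None,fx=4,fy=3.5,interpolation=cv2.INTER_CUBIC))
cv2.imwrite(f"pics/side{n}_raw.png",a);cv2.imwrite(f"pics/top{n}_raw.png",b)
cv2.imwrite(f"pics/top{n}.png",cv2.resize(b[130:245,180:300],None,fx=5,fy=5,interpolation=cv2.INTER_CUBIC))
E
python3 look.py 1; python3 - <<'E'
from h import *
print(ctrl.get_obs()["t"],ctrl.get_obs()["ee_pos"],ctrl.get_obs()["ft_force"],togo((558,92.8),80.6,210))
E
```

```text
2.6667 [557.78817755  91.6715636  404.49658769] [-0.02404324 -0.26562294 -0.41095467] (array([-1.000e-01,  1.100e+00,  1.945e+02]), np.float64(-0.18), 'y ang', np.float64(80.42), 'tilt', array([-3.e-04,  1.e-04, -1.e+00]))
```

View pics/side1.png

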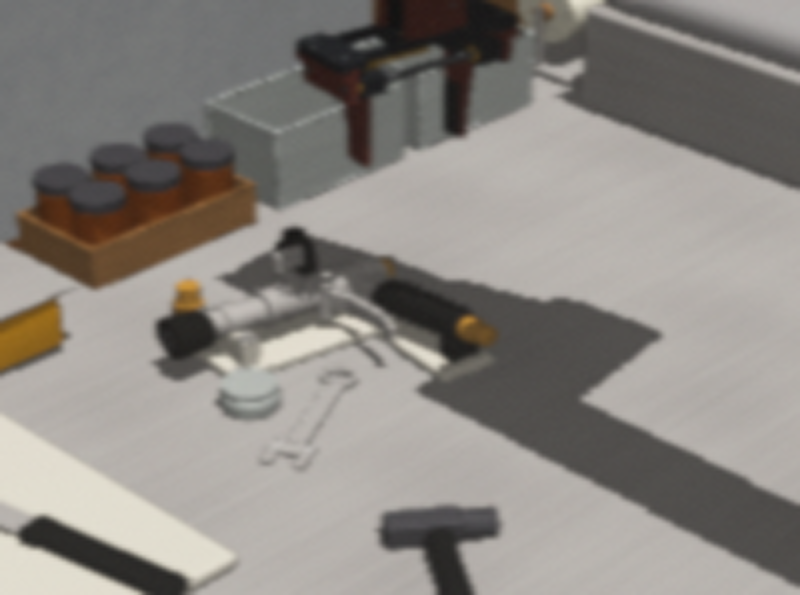

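View pics/top1_raw.png

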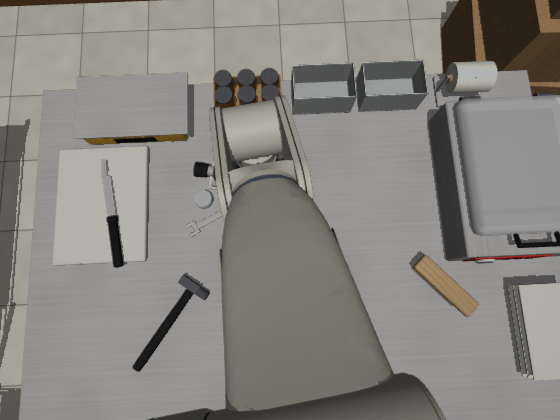

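```bash
python3 - <<'E'
from h import *
import cv2
p=np.load("pose.npy")
im=cv2.imread("pics/side1_raw.png")[180:245,200:310]
s=7;im=cv2.resize(im,None,fx=s,fy=s,interpolation=cv2.INTER_CUBIC);im0=im.copy()
G=[(0,20,106),(0,20,84),(0,143,47),(-70,-19,57),(-104,-25,57),(-158,-82,47),(-130,-76,61),(-142,-98,12),(-142,-42,12),(-42,105,12),(42,105,12),(-70,-78,47)]
for (u,v) in proj("side",g2w(p,G)): cv2.circle(im,(int((u-200+.5)*s),int((v-180+.5)*s)),3,(0,0,255),-1)
cv2.imwrite("pics/s1fit.png",im)
E
```

```text
(no output)
```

View pics/s1fit.png

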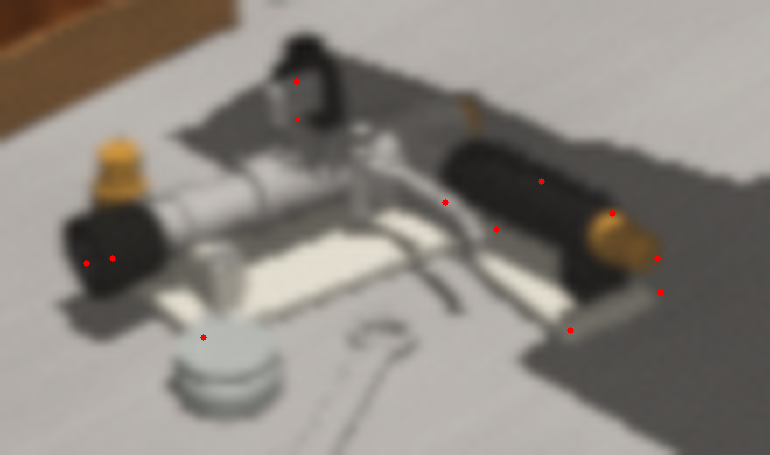

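Emit:
jog_arm(steps=[[[0,0.0011,0.02,0,0,0,-1],[0,0,0.03,0,0,0,-1],[0,0,0.03,0,0,0,-1],[0,0,0.03,0,0,0,-1],[0,0,0.025,0,0,0,-1],[0,0,0.015,0,0,0,-1],[0,0,0,0,0,0,-1],[0,0,0,0,0,0,-1]]])

```text
t: 3.33
ee_pos: [556.8, 94.7, 254.3]
orientation: [-0.256, -3.129, 0.001]
ft_force: [-0.1, -0.2, 0.1]
width: 88.1
```

```bash
python3 - <<'E'
from h import *
import cv2
o=ctrl.get_obs();print(o["t"],o["ee_pos"],o["ft_force"],togo((558,92.8),80.6,210))
a=ctrl.get_image("side")[:,:,::-1]
cv2.imwrite("pics/s2.png",cv2.resize(a[150:250,190:320],None,fx=6,fy=6,interpolation=cv2.INTER_CUBIC))
E
```

```text
3.3333 [556.83012155  94.6809971  254.28304686] [-0.11341826 -0.1912813   0.07544078] (array([-1.6, -1.6, 44.3]), np.float64(0.05), 'y ang', np.float64(80.65), 'tilt', array([-2.1e-03, -2.0e-04, -1.0e+00]))
```

View pics/s2.png

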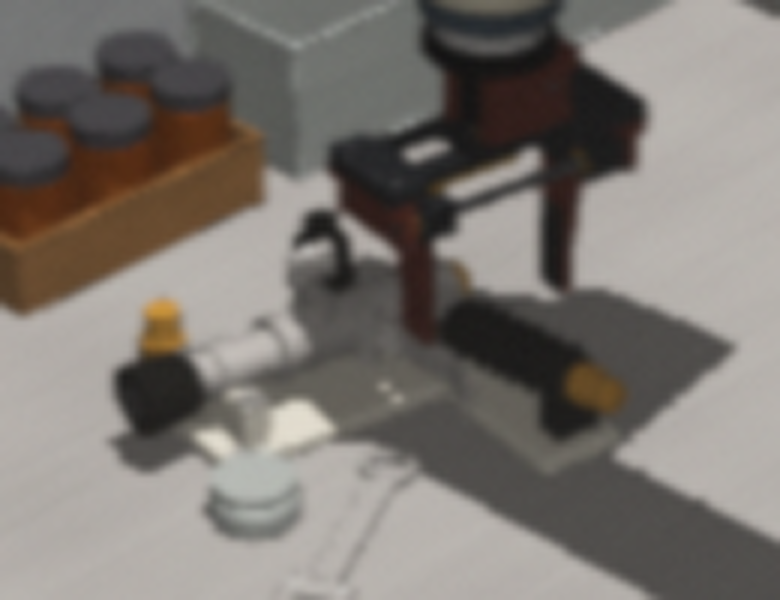

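Emit:
jog_arm(steps=[[[-0.001,0,0.01,0,0,0,-1],[0,0,0.01,0,0,0,-1],[0,0,0.01,0,0,0,-1],[0,0,0.008,0,0,0,-1],[0,0,0.006,0,0,0,-1],[0,0,0,0,0,0,-1],[0,0,0,0,0,0,-1],[0,0,0,0,0,0,-1]]])

```text
t: 4.05
ee_pos: [558.7, 93.5, 210.7]
orientation: [0.257, 3.131, 0.0]
ft_force: [-0.5, -0.5, 0.6]
width: 87.8
```

```bash
python3 - <<'E'
from h import *
import cv2
o=ctrl.get_obs();print(o["t"],o["ee_pos"],o["ft_force"],togo((558,92.8),80.6,210))
a=ctrl.get_image("side")[:,:,::-1]
print(togo((558,92.8),80.6,210))
cv2.imwrite("pics/s3.png",cv2.resize(a[150:250,190:320],None,fx=6,fy=6,interpolation=cv2.INTER_CUBIC))
E
```

```text
4.05 [558.69477349  93.50012072 210.70057484] [-0.50620317 -0.46979687  0.57999071] (array([ 0.6, -0.8,  0.7]), np.float64(0.03), 'y ang', np.float64(80.63), 'tilt', array([ 1.e-04,  0.e+00, -1.e+00]))
(array([ 0.7, -0.8,  0.9]), np.float64(0.03), 'y ang', np.float64(80.63), 'tilt', array([ 5.e-04,  1.e-04, -1.e+00]))
```

View pics/s3.png

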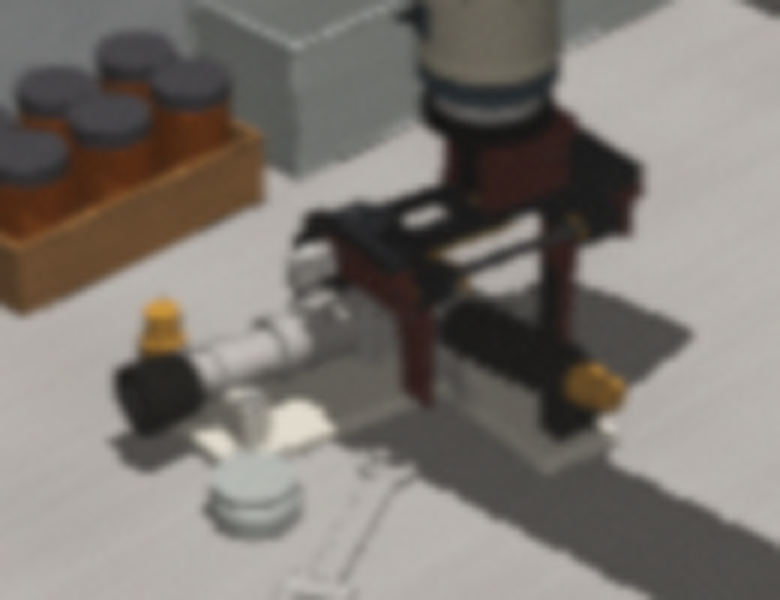

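Emit:
jog_arm(steps=[[[0,0,0,0,0,0,-0.7],[0,0,0,0,0,0,-0.5],[0,0,0,0,0,0,-0.4],[0,0,0,0,0,0,-0.3],[0,0,0,0,0,0,-0.25],[0,0,0,0,0,0,-0.2],[0,0,0,0,0,0,-0.2],[0,0,0,0,0,0,-0.2],[0,0,0,0,0,0,-0.2]]])

```text
t: 4.85
ee_pos: [560.0, 94.7, 211.2]
orientation: [0.256, 3.126, 0.004]
ft_force: [5.7, 8.1, -4.7]
width: 52.9
```

Emit:
jog_arm(steps=[[[0,0,0,0,0,0,-0.1],[0,0,0,0,0,0,-0.05],[0,0,0,0,0,0,0],[0,0,0,0,0,0,0.03],[0,0,0,0,0,0,0.06],[0,0,0,0,0,0,0.1],[0,0,0,0,0,0,0.1],[0,0,0,0,0,0,0.1]]])

```text
t: 5.52
ee_pos: [559.6, 92.4, 211.1]
orientation: [0.252, 3.128, -0.003]
ft_force: [4.1, -9.5, -2.1]
width: 45.6
```

```bash
python3 - <<'E'
from h import *
import cv2
p=np.load("pose.npy")
for k in range(2):
    o=ctrl.get_obs();print(o["t"],o["ee_pos"],o["ft_force"],o["moment"],o["width"],togo((558,92.8),80.6,210))
    a=ctrl.get_image("side")[:,:,::-1]
cv2.imwrite("pics/s4.png",cv2.resize(a[150:250,190:320],None,fx=6,fy=6,interpolation=cv2.INTER_CUBIC))
E
```

```text
5.5167 [559.63775634  92.44796701 211.1121274 ] [ 4.0642777  -9.52243997 -2.13451103] [-1.52880678 -0.6837021   0.72756048] 45.59264749378018 (array([1.7, 0.1, 1.1]), np.float64(0.18), 'y ang', np.float64(80.78), 'tilt', array([ 0.0031, -0.002 , -1.    ]))
5.5667 [559.61453029  92.45268611 211.07645892] [ 3.80451648 -9.45073205 -1.96414459] [-1.55634696 -0.74601192  0.68842589] 45.84188865427066 (array([1.7, 0.1, 1.1]), np.float64(0.18), 'y ang', np.float64(80.78), 'tilt', array([ 0.003, -0.002, -1.   ]))
```

View pics/s4.png

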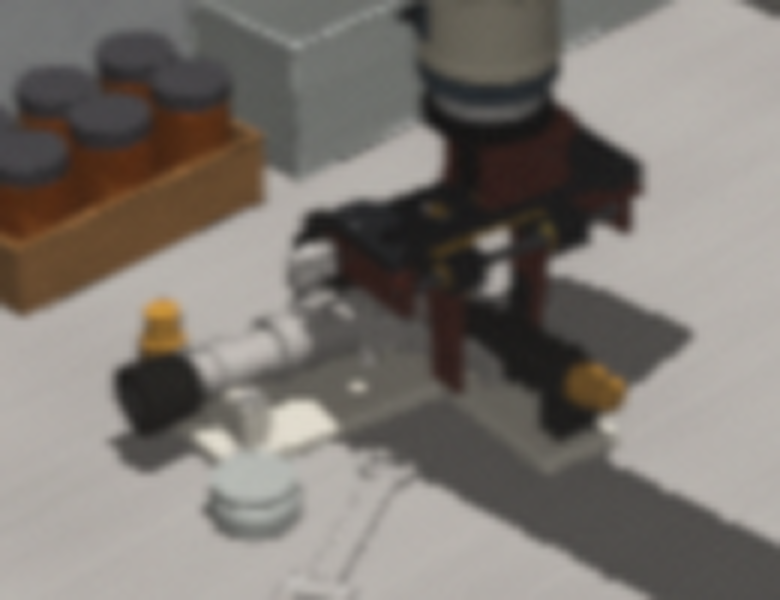

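Emit:
jog_arm(steps=[[[0,-0.001,0,0,0,0,0.2],[0,-0.001,0,0,0,0,0.4],[0,0,0,0,0,0,0.7],[0,0,0,0,0,0,1],[0,0,0,0,0,0,1],[0,0,0,0,0,0,1]]])

```text
t: 6.12
ee_pos: [559.5, 91.9, 211.1]
orientation: [0.253, 3.127, 0.001]
ft_force: [4.9, 1.3, -3.7]
width: 45.7
```

Emit:
jog_arm(steps=[[[0,0,0,0,0,0,1],[0,0,0,0,0,0,1],[0,0.001,0,0,0,0,0],[0,0.001,0,0,0,0,-0.3],[0,0,0,0,0,0,-0.6],[0,0,0,0,0,0,-1],[0,0,0,0,0,0,-1],[0,0,0,0,0,0,-1],[0,0,0,0,0,0,-1],[0,0,0,0,0,0,-1],[0,0,0,0,0,0,-1]]])

```text
t: 7.03
ee_pos: [558.6, 93.5, 210.7]
orientation: [-0.257, -3.131, 0.0]
ft_force: [0.3, 0.2, -0.5]
width: 87.6
```

```bash
python3 - <<'E'
from h import *
o=ctrl.get_obs();print(o["t"],o["ee_pos"],o["ft_force"],o["width"],togo((558,92.8),80.6,210))
E
```

```text
7.0333 [558.5725507   93.46036485 210.6872067 ] [ 0.32585773  0.20737871 -0.49445932] 87.6185691579216 (array([ 0.5, -0.7,  0.7]), np.float64(0.03), 'y ang', np.float64(80.63), 'tilt', array([-0., -0., -1.]))
```

Emit:
jog_arm(steps=[[[0,0,-0.01,0,0,0,-1],[0,0,-0.02,0,0,0,-1],[0,0,-0.03,0,0,0,-1],[0,0,-0.03,0,0,0,-1],[0,0,-0.03,0,0,0,-1],[0,0,-0.02,0,0,0,-1],[0,0,0,0,0,0,-1],[0,0,0,0,0,0,-1],[0,0,0,0,0,0,-1]]])

```text
t: 7.78
ee_pos: [558.1, 93.4, 350.3]
orientation: [-0.257, -3.13, 0.0]
ft_force: [-0.6, 0.7, -0.0]
width: 87.7
```

```bash
python3 - <<'E'
from h import *
import cv2
p=np.load("pose.npy")
a=ctrl.get_image("side")[:,:,::-1];o=ctrl.get_obs()
cv2.imwrite("pics/s5.png",cv2.resize(a[165:240,200:300],None,fx=8,fy=8,interpolation=cv2.INTER_CUBIC))
s=g2w(p,(0,20,95))[0];print(o["t"],s,togo(s,83.6-90,350))
E
```

```text
7.8333 [639.45685347 156.9156856   95.        ] (array([-70. ,  75.9,  -0.5]), np.float64(87.03), 'y ang', np.float64(80.63), 'tilt', array([-2.e-03, -3.e-04, -1.e+00]))
```

View pics/s5.png

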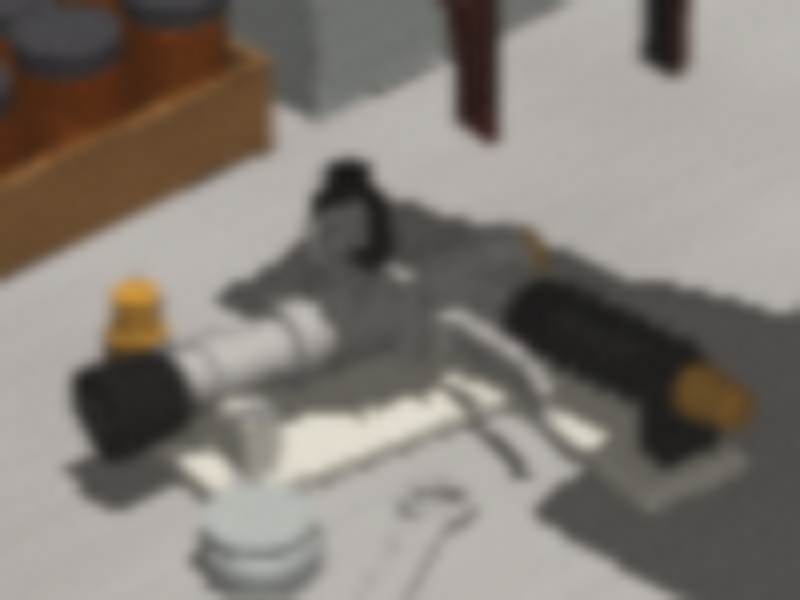

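Emit:
jog_arm(steps=[[[-0.0174,0.0185,0,0,0,0,-1],[-0.0174,0.0185,0,0,0,0,-1],[-0.0174,0.0185,0,0,0,0,-1],[-0.0174,0.0185,0,0,0,0,-1],[0,0,0,0,0,6.7,-1],[0,0,0,0,0,6.7,-1],[0,0,0,0,0,6.7,-1],[0,0,0,0,0,6.7,-1],[0,0,0,0,0,6.7,-1],[0,0,0,0,0,6.7,-1],[0,0,0,0,0,6.7,-1],[0,0,0,0,0,6.7,-1],[0,0,0,0,0,6.7,-1],[0,0,0,0,0,6.7,-1],[0,0,0,0,0,6.7,-1],[0,0,0,0,0,6.7,-1],[0,0,0,0,0,6.7,-1],[0,0,0,0,0,0,-1],[0,0,0,0,0,0,-1],[0,0,0,0,0,0,-1]]])

```text
t: 9.5
ee_pos: [639.1, 155.2, 349.6]
orientation: [-2.339, -2.096, 0.003]
ft_force: [0.5, -0.7, -0.3]
width: 87.5
```

```bash
python3 - <<'E'
from h import *
import cv2
a=ctrl.get_image("side")[:,:,::-1];o=ctrl.get_obs()
cv2.imwrite("pics/s6.png",cv2.resize(a[140:240,190:320],None,fx=6,fy=6,interpolation=cv2.INTER_CUBIC))
print(o["t"],o["qpos"].round(2),o["ft_force"],togo((638.5,155.5),-6.4,263))
E
```

```text
9.55 [0.22 0.53 1.59 0.   1.02 0.33] [ 0.33523818  0.45676607 -0.31068638] (array([ 0.3, -0.5, 86.9]), np.float64(0.1), 'y ang', np.float64(-6.3), 'tilt', array([-1.4e-03, -3.0e-04, -1.0e+00]))
```

View pics/s6.png

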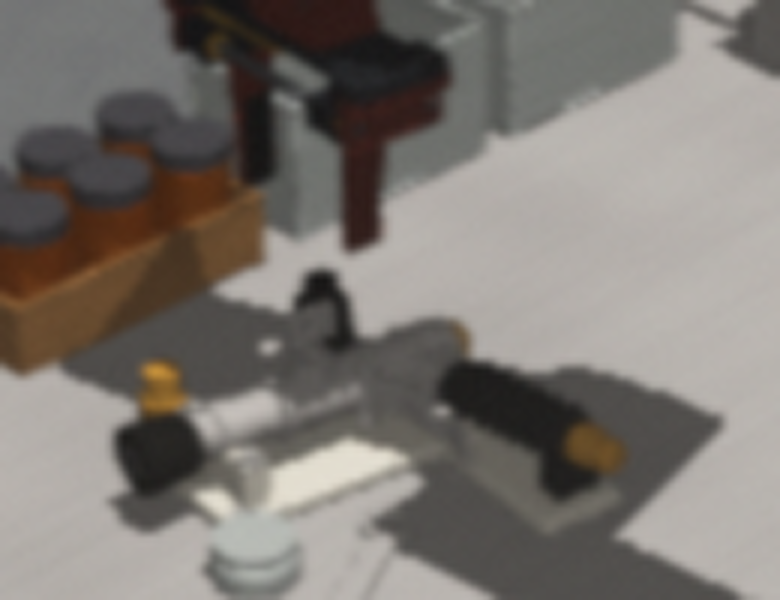

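Emit:
jog_arm(steps=[[[0,0,0.02,0,0,0,-1],[0,0,0.025,0,0,0,-1],[0,0,0.02,0,0,0,-1],[0,0,0.015,0,0,0,-1],[0,0,0.007,0,0,0,-1],[0,0,0,0,0,0,-1],[0,0,0,0,0,0,-1],[0,0,0,0,0,0,-1]]])

```text
t: 10.22
ee_pos: [639.8, 155.4, 264.8]
orientation: [2.342, 2.093, 0.002]
ft_force: [-1.0, -0.1, -0.2]
width: 87.7
```

```bash
python3 - <<'E'
from h import *
import cv2
a=ctrl.get_image("side")[:,:,::-1];o=ctrl.get_obs()
cv2.imwrite("pics/s7.png",cv2.resize(a[140:240,190:320],None,fx=6,fy=6,interpolation=cv2.INTER_CUBIC))
print(o["t"],o["qpos"].round(2),o["ft_force"],togo((638.5,155.5),-6.4,263))
E
```

```text
10.2667 [0.22 0.64 1.63 0.   0.87 0.33] [0.65348453 0.32863264 0.68546784] (array([-0. , -1.3,  2. ]), np.float64(-0.04), 'y ang', np.float64(-6.44), 'tilt', array([ 2.1e-03,  5.0e-04, -1.0e+00]))
```

View pics/s7.png

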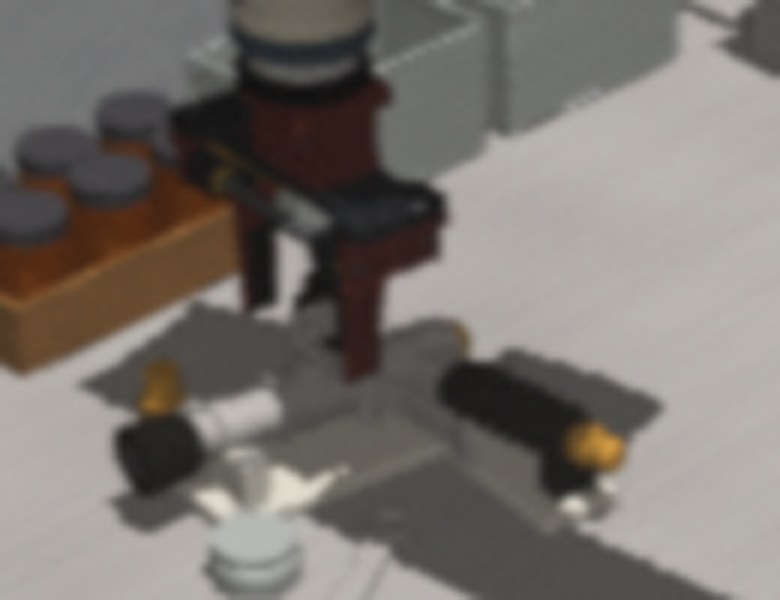

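Emit:
jog_arm(steps=[[[0,-0.0008,0,0,0,0,-0.5],[0,0,0,0,0,0,0],[0,0,0,0,0,0,0.4],[0,0,0,0,0,0,0.55],[0,0,0,0,0,0,0.6],[0,0,0,0,0,0,0.65],[0,0,0,0,0,0,0.7],[0,0,0,0,0,0,0.7],[0,0,0,0,0,0,0.7],[0,0,0,0,0,0,0.7]]])

```text
t: 11.1
ee_pos: [638.5, 155.3, 263.6]
orientation: [-2.343, -2.093, 0.0]
ft_force: [0.1, 0.5, -0.0]
width: 24.7
```

```bash
cat > st.py <<'E'
from h import *
o=ctrl.get_obs();print(o["t"],o["ee_pos"].round(2),o["ft_force"].round(2),o["moment"].round(3),o["width"].round(2),o["joint_torque"].round(2),o["qpos"].round(3))
print(togo((638.5,155.5),-6.4,263,o))
E
python3 st.py
```

```text
Traceback (most recent call last):
  File "st.py", line 2, in <module>
    o=ctrl.get_obs();print(o["t"],o["ee_pos"].round(2),o["ft_force"].round(2),o["moment"].round(3),o["width"].round(2),o["joint_torque"].round(2),o["qpos"].round(3))
                                                                                                   ^^^^^^^^^^^^^^^^
AttributeError: 'float' object has no attribute 'round'
```

Emit:
jog_arm(steps=[[[0,0,0,0,0,0,0.7],[0,0,0,0,0,0,0.7],[0,0,0,0,0,0,0.7],[0,0,0,0,0,0,0.7]]])

```text
t: 11.43
ee_pos: [638.5, 155.3, 263.7]
orientation: [2.343, 2.093, 0.0]
ft_force: [0.1, -0.9, 0.0]
width: 13.1
```

```bash
sed -i 's/o\["width"\].round(2)/round(o["width"],2)/' st.py; python3 st.py
```

```text
11.4333 [638.5  155.31 263.67] [ 0.13 -0.89  0.04] [-0.055  0.114 -0.019] 13.13 [ 0.000e+00 -6.171e+01 -2.231e+01  6.000e-02 -1.000e-02 -0.000e+00] [ 0.221  0.641  1.632 -0.     0.869  0.333]
(array([ 0.2, -0. ,  0.7]), np.float64(-0.06), 'y ang', np.float64(-6.46), 'tilt', array([ 0., -0., -1.]))
```

Emit:
jog_arm(steps=[[[0,0,0,0,0,0,0.75],[0,0,0,0,0,0,0.8],[0,0,0,0,0,0,0.9],[0,0,0,0,0,0,1],[0,0,0,0,0,0,1],[0,0,0,0,0,0,1],[0,0,0,0,0,0,1]]])

```text
t: 12.02
ee_pos: [638.5, 155.3, 263.7]
orientation: [2.343, 2.093, 0.0]
ft_force: [0.9, -0.6, -0.5]
width: 9.9
```

```bash
python3 st.py
```

```text
12.0167 [638.51 155.33 263.7 ] [ 0.92 -0.62 -0.51] [-0.03  -0.011  0.058] 9.94 [ 1.100e-01 -6.188e+01 -2.210e+01  1.300e-01  1.400e-01  4.000e-02] [ 0.221  0.641  1.632 -0.     0.869  0.333]
(array([ 0.2, -0. ,  0.7]), np.float64(-0.06), 'y ang', np.float64(-6.46), 'tilt', array([ 1.e-04,  0.e+00, -1.e+00]))
```

Emit:
jog_arm(steps=[[[0,0,0,0,0,4,1],[0,0,0,0,0,4,1],[0,0,0,0,0,4,1],[0,0,0,0,0,4,1],[0,0,0,0,0,4,1],[0,0,0,0,0,4,1],[0,0,0,0,0,4,1],[0,0,0,0,0,4,1],[0,0,0,0,0,4,1],[0,0,0,0,0,4,1],[0,0,0,0,0,0,1],[0,0,0,0,0,0,1]]])

```text
t: 13.02
ee_pos: [638.6, 155.2, 263.7]
orientation: [2.916, 1.168, 0.0]
ft_force: [1.4, -0.6, -1.1]
width: 9.9
```

```bash
python3 st.py
```

```text
13.0167 [638.57 155.25 263.66] [ 1.39 -0.56 -1.06] [-0.109 -0.019 -0.072] 9.89 [  0.5  -62.05 -21.98   0.17   0.22   0.2 ] [ 0.22   0.641  1.632 -0.     0.869  1.029]
(array([ 0.1, -0.2,  0.7]), np.float64(-39.95), 'y ang', np.float64(-46.35), 'tilt', array([ 2.e-04, -0.e+00, -1.e+00]))
```

Emit:
jog_arm(steps=[[[0,0,0,0,0,4,1],[0,0,0,0,0,4,1],[0,0,0,0,0,4,1],[0,0,0,0,0,4,1],[0,0,0,0,0,4,1],[0,0,0,0,0,4,1],[0,0,0,0,0,4,1],[0,0,0,0,0,4,1],[0,0,0,0,0,4,1],[0,0,0,0,0,0,1],[0,0,0,0,0,0,1]]])

```text
t: 13.93
ee_pos: [638.6, 155.2, 263.7]
orientation: [3.134, 0.212, 0.0]
ft_force: [1.4, -1.9, -0.7]
width: 9.7
```

```bash
python3 st.py
```

```text
13.9333 [638.58 155.2  263.7 ] [ 1.4  -1.91 -0.69] [-0.167 -0.049 -0.052] 9.68 [  0.95 -62.13 -21.9    0.3    0.27   0.19] [ 0.22   0.641  1.632 -0.     0.869  1.656]
(array([-0. , -0.3,  0.7]), np.float64(-75.87), 'y ang', np.float64(-82.27), 'tilt', array([ 3.e-04, -1.e-04, -1.e+00]))
```

Emit:
jog_arm(steps=[[[0,0,0,0,0,3,1],[0,0,0,0,0,3,1],[0,0,0,0,0,3,1],[0,0,0,0,0,2,1],[0,0,0,0,0,0,1],[0,0,0,0,0,0,1]]])

```text
t: 14.43
ee_pos: [638.6, 155.2, 263.7]
orientation: [3.14, -0.09, 0.0]
ft_force: [1.6, -2.2, -1.1]
width: 9.6
```

```bash
python3 st.py
```

```text
14.4333 [638.56 155.2  263.68] [ 1.64 -2.22 -1.12] [-0.264 -0.169 -0.036] 9.63 [ 1.300e+00 -6.217e+01 -2.182e+01  4.000e-01  3.200e-01  6.000e-02] [ 0.22   0.641  1.632 -0.     0.869  1.849]
(array([-0.1, -0.3,  0.7]), np.float64(-86.89), 'y ang', np.float64(-93.29), 'tilt', array([ 2.e-04, -1.e-04, -1.e+00]))
```

Emit:
jog_arm(steps=[[[0,0,0,0,0,2,1],[0,0,0,0,0,0,1],[0,0,0,0,0,0,1]]])

```text
t: 14.68
ee_pos: [638.6, 155.2, 263.7]
orientation: [3.138, -0.146, 0.0]
ft_force: [2.9, -1.9, -1.3]
width: 9.6
```

```bash
python3 st.py
```

```text
14.6833 [638.56 155.25 263.68] [ 2.93 -1.89 -1.34] [-0.34  -0.235 -0.055] 9.56 [ 1.580e+00 -6.221e+01 -2.175e+01  5.000e-01  3.800e-01  5.000e-02] [ 0.22   0.641  1.632 -0.     0.869  1.884]
(array([-0.1, -0.2,  0.7]), np.float64(-88.92), 'y ang', np.float64(-95.32), 'tilt', array([ 2.e-04, -1.e-04, -1.e+00]))
```

Emit:
jog_arm(steps=[[[0,0,0,0,0,2,1],[0,0,0,0,0,0,1],[0,0,0,0,0,0,1]]])

```text
t: 14.93
ee_pos: [638.6, 155.2, 263.7]
orientation: [3.135, -0.201, 0.0]
ft_force: [2.1, -2.7, -0.6]
width: 9.7
```

```bash
python3 st.py
```

```text
14.9333 [638.57 155.21 263.68] [ 2.13 -2.72 -0.57] [-0.387 -0.259 -0.032] 9.72 [ 1.850e+00 -6.225e+01 -2.167e+01  6.000e-01  4.300e-01  5.000e-02] [ 0.22   0.641  1.632 -0.     0.869  1.92 ]
(array([-0.1, -0.3,  0.7]), np.float64(-90.95), 'y ang', np.float64(-97.35), 'tilt', array([ 2.e-04, -1.e-04, -1.e+00]))
```

Emit:
jog_arm(steps=[[[0,0,0,0,0,2,1],[0,0,0,0,0,0,1],[0,0,0,0,0,0,1]]])

```text
t: 15.18
ee_pos: [638.6, 155.2, 263.7]
orientation: [3.131, -0.256, 0.0]
ft_force: [3.0, -2.1, -1.3]
width: 9.8
```

```bash
python3 st.py
```

```text
15.1833 [638.56 155.2  263.67] [ 2.95 -2.07 -1.31] [-0.477 -0.243 -0.021] 9.75 [ 2.120e+00 -6.228e+01 -2.160e+01  6.900e-01  4.700e-01  5.000e-02] [ 0.22   0.641  1.632 -0.     0.869  1.955]
(array([-0.1, -0.3,  0.7]), np.float64(-92.95), 'y ang', np.float64(-99.35), 'tilt', array([ 2.e-04, -1.e-04, -1.e+00]))
```

Emit:
jog_arm(steps=[[[0,0,0,0,0,2,1],[0,0,0,0,0,0,1],[0,0,0,0,0,0,1]]])

```text
t: 15.43
ee_pos: [638.5, 155.3, 263.7]
orientation: [3.126, -0.309, 0.001]
ft_force: [2.9, -3.0, -2.7]
width: 10.4
```

```bash
python3 st.py
```

```text
15.4333 [638.54 155.31 263.7 ] [ 2.9  -3.   -2.67] [-0.487 -0.241  0.554] 10.38 [  1.73 -62.25 -21.53   1.14   0.5    0.64] [ 2.210e-01  6.410e-01  1.632e+00 -1.000e-03  8.690e-01  1.989e+00]
(array([-0.1, -0.2,  0.7]), np.float64(-94.89), 'y ang', np.float64(-101.29), 'tilt', array([ 3.e-04, -4.e-04, -1.e+00]))
```

Emit:
jog_arm(steps=[[[0,0,0,0,0,1,1],[0,0,0,0,0,0,1],[0,0,0,0,0,0,1]]])

```text
t: 15.68
ee_pos: [638.5, 155.3, 263.7]
orientation: [3.123, -0.339, 0.0]
ft_force: [2.7, -3.1, -1.3]
width: 10.3
```

```bash
python3 st.py
```

```text
15.6833 [638.53 155.28 263.7 ] [ 2.68 -3.07 -1.33] [-0.598 -0.343  0.659] 10.35 [  1.95 -62.21 -21.43   1.32   0.55   0.71] [ 0.22   0.641  1.632 -0.     0.869  2.008]
(array([-0.1, -0.2,  0.7]), np.float64(-96.0), 'y ang', np.float64(-102.4), 'tilt', array([ 2.e-04, -3.e-04, -1.e+00]))
```

Emit:
jog_arm(steps=[[[0,0,0,0,0,-4,1],[0,0,0,0,0,-4,1],[0,0,0,0,0,-4,1],[0,0,0,0,0,-4,1],[0,0,0,0,0,-4,1],[0,0,0,0,0,-4,1],[0,0,0,0,0,-4,1],[0,0,0,0,0,-4,1],[0,0,0,0,0,-4,1],[0,0,0,0,0,-4,1],[0,0,0,0,0,-4,1],[0,0,0,0,0,-4,1],[0,0,0,0,0,-4,1],[0,0,0,0,0,-4,1],[0,0,0,0,0,-4,1],[0,0,0,0,0,-4,1],[0,0,0,0,0,-4,1],[0,0,0,0,0,-4,1],[0,0,0,0,0,0,1],[0,0,0,0,0,0,1]]])

```text
t: 17.35
ee_pos: [638.5, 155.3, 263.7]
orientation: [-2.729, -1.556, -0.0]
ft_force: [2.7, -3.0, -0.8]
width: 9.8
```

```bash
python3 st.py
```

```text
17.35 [638.53 155.29 263.7 ] [ 2.75 -2.95 -0.84] [-0.596 -0.438  0.067] 9.83 [  2.14 -62.26 -21.33   0.86   0.64  -0.2 ] [0.22  0.641 1.632 0.    0.869 0.754]
(array([ 0.2, -0.1,  0.7]), np.float64(-24.21), 'y ang', np.float64(-30.61), 'tilt', array([ 1.e-04,  2.e-04, -1.e+00]))
```

Now −30.6°; the target is −9.8°, so 20.8° more.

Emit:
jog_arm(steps=[[[0,0,0,0,0,-4,1],[0,0,0,0,0,-4,1],[0,0,0,0,0,-4,1],[0,0,0,0,0,-4,1],[0,0,0,0,0,-3,1],[0,0,0,0,0,-1.8,1],[0,0,0,0,0,0,1],[0,0,0,0,0,0,1],[0,0,0,0,0,0,1]]])

```text
t: 18.1
ee_pos: [638.5, 155.4, 263.7]
orientation: [-2.403, -2.024, -0.0]
ft_force: [2.7, -2.9, -2.1]
width: 10.1
```

```bash
python3 st.py; python3 - <<'E'
from h import *
import cv2
a=ctrl.get_image("side")[:,:,::-1]
cv2.imwrite("pics/s8.png",cv2.resize(a[140:240,190:320],None,fx=6,fy=6,interpolation=cv2.INTER_CUBIC))
cv2.imwrite("pics/t8.png",ctrl.get_image("top")[:,:,::-1])
E
```

```text
18.1 [638.52 155.36 263.71] [ 2.72 -2.86 -2.12] [-0.547 -0.467  0.012] 10.15 [ 2.050e+00 -6.220e+01 -2.128e+01  8.100e-01  6.700e-01  3.000e-02] [0.221 0.641 1.632 0.    0.869 0.391]
(array([ 0.1, -0. ,  0.7]), np.float64(-3.37), 'y ang', np.float64(-9.77), 'tilt', array([ 1.e-04,  1.e-04, -1.e+00]))
```

View pics/s8.png

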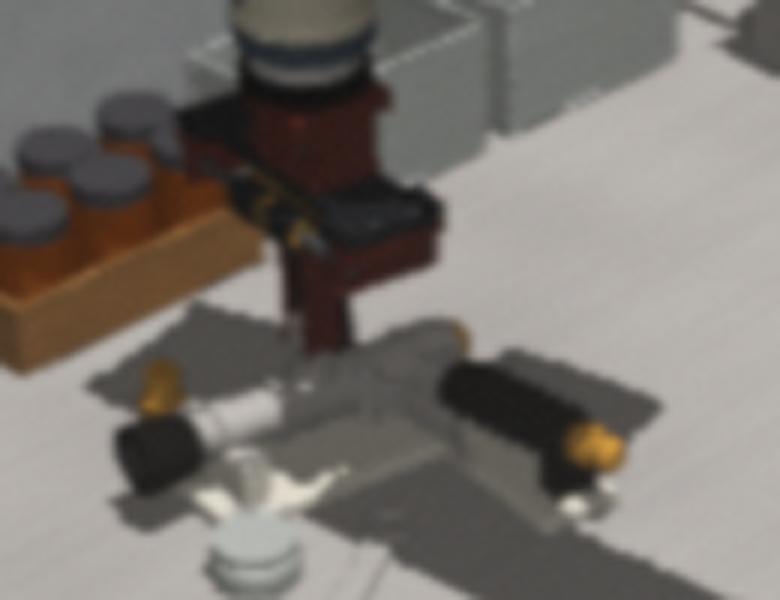

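```bash
python3 -c "
from workcell import ctrl
print(ctrl.close_job()); print(ctrl.get_obs()['t'])"
```

```text
the job is handed in; nothing more can be done
None
the job is handed in; nothing more can be done
```

The gun was vented, and its flow screw was then seated and backed off a quarter turn. The job was handed in at about 18 s with the screw still gripped.

- **Trigger:** I squeezed it between jaw and grip until the opening stopped at 45.7 mm. It stayed there when the gripper was commanded fully shut. The sheet gives about 43 mm at the pull point. I put the 2.7 mm difference down to the flat pad bearing on the tilted blade, but could not see this, so "fully home" rests on that hard stop. After I opened the jaws, the picture showed the trigger back at rest.
- **Flow screw, seating:** I turned it clockwise from an estimated 93° open. The wrist torque jumped from 0.05 to 0.64 N m with the tool between −99.4° and −101.3°. The gun's pose in the images put the seat at −99.4°.
- **Flow screw, back-off:** I took the seat as −99.8° and turned back to −9.8° (last reading −9.77°). The quarter turn should be good to about 1°.
- **Last checks:** The opening was 10.1 mm on the 10 mm blade. The sideways force was about 4 N, the wrist torque was near zero, and nothing else was seen to have moved. The top picture taken at the end was not viewed, because the arm blocks the gun from that camera.

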